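# Stand the walnut block on end for gluing

## Robot

A 7-joint arm with a two-finger parallel gripper is mounted at the origin on the work surface; the furniture and walls round the work are solid. World frame = base frame: x ahead of the robot, y to its left, z up, the work surface at z = 0. Lengths are in m, angles in rad, forces in N, time in s.
With the tool pointing down it reaches from about 0.425 to 0.925 m from the base axis. Payload 6.8 kg.
Tool frame: the origin (TCP) lies at the very end of the fingers, on their centre line; the grasp point (between the pads) lies bot.grip_point_offset behind it (bot.grip_point_offset is the distance from the TCP to the grasp point, in m); z points along the fingers, y is the line along which they close (so a half turn about z gives the same grasp; the last joint's range is limited). The gripper opens to 85 mm and grips with 20 to 120 N. Pads are 22 mm wide; open, the fingers measure 114 mm over their backs; the gripper's body (76 mm by 85 mm) begins 54 mm behind the grasp point. The pads swing forward as they close: fully open they stand 13 mm farther back than shut.
Start: joints at [-1.286, 0.477, 0.022, 1.555, -0.011, 1.109, -0.083], TCP at [0.258, 0.624, 0.231] pointing down, gripper open.
Joint ranges: [-2.96, 2.96], [-0.34, 2.1], [-1.41, 1.46], [0.24, 2.44], [-1.37, 4.51], [0.17, 1.92], [-2.96, 2.96]. Speed limits (rad/s): [2.39, 2.39, 3.14, 3.14, 3.14, 3.14, 3.14].

## Interface

Orientations are given as a unit quaternion [w, x, y, z].
In Python, from station import bot, imaging gives the robot as it stands. The module is installed in compiled form; this text tells all that it offers.
- The arm moves only by the tool carry_out, never from a script. Its argument "targets" is one flat list of numbers, 5 for each row, row after row: the closure in counts, from 0 (fully open) to 255 (shut), then the shift along the world's x, y, z in mm, then the turn about the world's z in degrees. A call has 1 to 20 rows; each row shifts and turns the commanded pose from where the row before left it; what a row does not reach is not made up. A row lasts 1/10 s, in which the tool goes at most 50 mm and 8.59 degrees, less where a joint would pass 70% of its speed; a pose out of reach is approached as far as the arm can. A call is refused whole if a number of a shift passes 50 or a number of a turn 8.59, either way. A call with a gripper value outside its range is refused whole. The fingers move at their own pace and stop on an object; "newtons" is the grip in N (left out, the last holds). Time passes only in rows, so rows that do not move let the fingers close. It gives the time, the measured TCP pose, the force, the opening and the grip force at its end, in the units of the state.
- bot.get_obs(): the state, without advancing time (a new reading comes with each control period).
- imaging.read_camera(name): name is "side" or "top"; returns a dict with "frame" (420x560x3 uint8, red, green, blue), "fov_y" (degrees; the focal length in pixels is half the picture's height over the tangent of half this angle, whatever the lens; pixels are square), "cx", "cy" (the principal point, pixels), "pose" (4x4, takes a point from camera to world coordinates). Camera axes: x right, y up, looking along -z (the intrinsics and any distortion apply to the point x, -y, -z); pixel columns grow to the right and rows downward; lengths in m; the calibration is good to about 2 mm. A picture is of the moment at which its call begins. There is no depth.
- bot.hand_in(): hands the job in; it is judged then, once.
The state is a dict: "t": time; "q": joint angles; "joint_vel": joint speeds; "joint_torque": joint torques, N m; "eef_pos": TCP position; "tool_rot": TCP orientation; "contact_force": force on the tool from outside, world axes, zero at the start; "torque": the same for the moment, N m; "gripper_width": opening from 0.0 (shut) to 1.0 (fully open); "grasp_force": force on a finger pad.
Only numpy, scipy, OpenCV 4.12 (cv2) and the standard library are available. Lean on these libraries where they do the work, as an engineer would, in place of code of your own. Each camera call takes 0.05 s, during which the arm holds its last target. There are 200 camera calls.

## Task

Stand the dark brown wooden block on end in the middle of the green rubber pad, so that its upper end can be glued. Pinch the lying block near one end, set its other end down on the pad while it still leans or lies, and swing it upright on that end so that it pivots between the fingers. Then let go of it, and leave the pale block where it is.

Things in the scene. Friction and masses are not known exactly. Their poses are not given: they have to be found in the camera images.
- dark_block: Dark brown planed block of dense hardwood, 45 x 140 x 30 mm (its own x, y, z), about 0.2 kg, loose, lying flat on the bench on its 45 x 140 mm face, its long axis (y) pointing roughly away from the robot. Origin: centre of its underside. The ends are plain and alike; either may be the one it stands on. Stood up, it rocks by about a degree for a few seconds.
- block_centre (a point): The centre of the dark block's volume, 70 mm from each end, 15 mm above its underside; axes as the block's. Pinched across its 45 mm width about 20 mm from one end, the block stays level in a firm grip (20 N); in a light grip (about 4 N) its weight and a drag on its lower end turn it between the finger pads.
- pad_middle (a point): Middle of the top face of the green pad: a square sheet of non-slip rubber 112 x 112 mm on a 120 x 120 mm plywood base, fixed to the bench, its top 9 mm above the bench; z points up, x and y along its sides. It lies to the right of the blocks.
- pale_block: Bystander: pale wooden block, 55 x 120 x 45 mm, loose, lying on the bench beside the dark block (the two may change places), its long axis (its own y) pointing roughly away from the robot. Origin: centre of its underside.
- rubber_pad: The green rubber pad itself; origin: centre of its underside on the bench, 9 mm below its top face. Friction about 1.3: the lower end of a block that leans steeply (50 degrees or more from level) does not slide on it when dragged, but turns.

How it is judged:
By the outcome, as a careful person would: the job done as asked, in the order asked, and still so for the second after the job is handed in, with the robot touching nothing.
It also fails if it takes over 51 s, if anything falls off the work surface, if the arm or the gripper's body presses on something with over 40 N, if the wrist force passes 120 N, or if a joint passes its speed limit or range.

## Working session

There is one attempt and no reset: what is moved stays moved. The work goes in short steps, Python scripts to look and compute and a tool call to move; the robot and the scene stay as the last step left them, time stands still between calls to the robot, and variables do not carry over. Pictures are saved under pics/ and viewed, at most 10 in all, crops included, and the job is handed in when it is done.

Besides the shell and the picture viewer there is one more tool, called after "Request:" by a JSON object that holds its "api" and its "payload". carry_out: Moves the arm, as the interface text tells. Its arguments: {"type":"object","properties":{"targets":{"type":"array","items":{"type":"number"}},"newtons":{"type":"number"}},"required":["targets"]}

```bash
mkdir -p pics; cat > h.py <<'E'
import numpy as np, cv2
from station import bot, imaging
def snap(n,f):
    c=imaging.read_camera(n); cv2.imwrite(f'pics/{f}.png',cv2.cvtColor(c['frame'],cv2.COLOR_RGB2BGR)); return c
def ray(c,u,v):
    f=210/np.tan(np.radians(c['fov_y'])/2); T=np.array(c['pose'])
    return T[:3,3],T[:3,:3]@np.array([(u-c['cx'])/f,-(v-c['cy'])/f,-1])
def onz(c,u,v,z):
    o,d=ray(c,u,v); return o+d*(z-o[2])/d[2]
def proj(c,p):
    f=210/np.tan(np.radians(c['fov_y'])/2); T=np.array(c['pose']); q=T[:3,:3].T@(np.array(p)-T[:3,3])
    return c['cx']-f*q[0]/q[2], c['cy']+f*q[1]/q[2]
E
python3 - <<'E'
from h import *
for n in('top','side'):
    c=snap(n,n+'0'); print(c.keys(),c['fov_y'],c['cx'],c['cy'],np.round(c['pose'],3).tolist())
print(bot.get_obs(),bot.grip_point_offset)
E
```

```text
dict_keys(['frame', 'fov_y', 'cx', 'cy', 'pose']) 57.77164188927853 278.95522005827803 205.83086444321833 [[0.006, 0.993, -0.119, 0.387], [-1.0, 0.006, -0.001, 0.012], [-0.0, 0.119, 0.993, 0.893], [0.0, 0.0, 0.0, 1.0]]
dict_keys(['frame', 'fov_y', 'cx', 'cy', 'pose']) 46.32799983873669 278.4982954845951 207.54030518999048 [[-0.858, 0.33, -0.394, 0.134], [-0.514, -0.533, 0.672, 0.591], [0.012, 0.779, 0.626, 0.599], [0.0, 0.0, 0.0, 1.0]]
{'t': 0.1, 'q': array([-1.28612651,  0.4777464 ,  0.02232135,  1.55634655, -0.01146574,
        1.10932715, -0.08307616]), 'joint_vel': array([ 0.00028031, -0.00093257,  0.00083913, -0.00257388,  0.00116025,
       -0.00112663, -0.00051664]), 'joint_torque': array([ 5.60234228e-03, -5.97758675e+01,  1.61443267e+00, -2.81955296e+01,
        1.29064615e-02,  4.91470055e-03, -9.41168253e-06]), 'eef_pos': array([0.25815578, 0.62309615, 0.23040568]), 'tool_rot': array([-9.37879141e-05,  1.95086623e-01,  9.80785648e-01, -8.44524638e-04]), 'contact_force': array([-0.34920559,  0.14455668, -0.17704415]), 'torque': array([-0.00164991,  0.02031892,  0.03049326]), 'grasp_force': 0.0, 'gripper_width': 0.9945299030796311} 0.0187
```

View pics/top0.png

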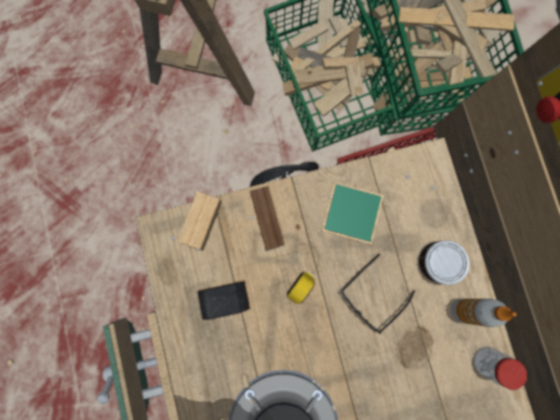

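View pics/side0.png

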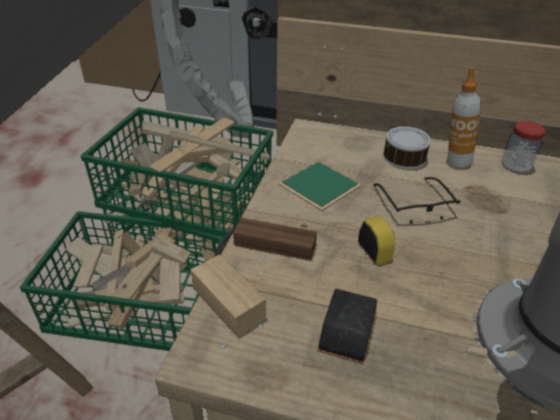

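The top view shows the pale block at about (200,221), the dark block from (262,187) to (272,248), and the pad around (353,212). I'll enlarge that area.

```bash
python3 - <<'E'
import cv2
a=cv2.imread('pics/top0.png')[170:260,170:395]
cv2.imwrite('pics/c1.png',cv2.resize(a,None,fx=3.5,fy=3.5,interpolation=cv2.INTER_CUBIC))
E
```

```text
(no output)
```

View pics/c1.png

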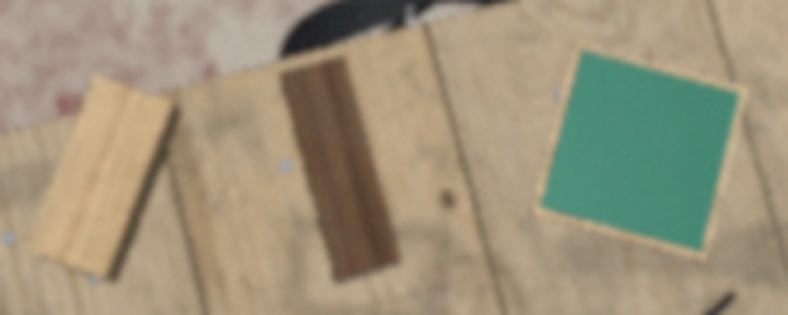

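The crop shows the dark block's corners at about (283,73), (345,57), (399,261) and (337,280). The green corners are at (583,51), (740,93), (704,250) and (542,208).

```bash
python3 - <<'E'
from h import *
np.set_printoptions(precision=4,suppress=True)
c=imaging.read_camera('top')
def P(pts,z): return np.array([onz(c,170+(x+.5)/3.5-.5,170+(y+.5)/3.5-.5,z) for x,y in pts])
D=P([(283,73),(345,57),(399,261),(337,280)],.03); G=P([(583,51),(740,93),(704,250),(542,208)],.009); L=P([(95,75),(172,100),(108,280),(33,250)],.045)
for n,A in(('dark',D),('pad',G),('pale',L)):
    print(n,A[:,:2].tolist(),A.mean(0),np.linalg.norm(np.roll(A,-1,0)-A,axis=1))
    d=(A[0]+A[1]-A[2]-A[3]); print('axis deg',np.degrees(np.arctan2(d[1],d[0])))
s=imaging.read_camera('side')
for A in(D,G): print([np.round(proj(s,p),1).tolist() for p in A])
E
```

```text
dark [[0.5258675388221797, 0.07765541761066684], [0.5367274170126823, 0.037094333847377946], [0.40360979364570904, 0.0010875335271090282], [0.3912175974091912, 0.040945327069447805]] [0.4644 0.0392 0.03  ] [0.042  0.1379 0.0417 0.1396]
axis deg 15.193235419140905
pad [[0.5453506223573025, -0.12243090314300725], [0.5173756092545656, -0.22734269521683018], [0.4123687323033343, -0.20077157895273687], [0.43953746140758715, -0.09391620278580012]] [ 0.4787 -0.1611  0.009 ] [0.1086 0.1083 0.1103 0.1096]
axis deg -14.643591016105905
pale [[0.5214790968274867, 0.1976034275575846], [0.5054959809452145, 0.14760078994262502], [0.3903411027698977, 0.1852740565164939], [0.4089748574988429, 0.23340701708569034]] [0.4566 0.191  0.045 ] [0.0525 0.1212 0.0516 0.1181]
axis deg -17.88745665397069
[[233.0, 230.9], [241.0, 216.2], [315.5, 230.6], [311.1, 246.4]]
[[281.6, 180.4], [317.1, 160.6], [356.5, 181.5], [321.1, 204.6]]
```

Request:
{"api": "carry_out", "payload": {"targets": [0,14,-31.7,0,2.1,0,14,-31.7,0,2.1,0,14,-31.7,0,2.1,0,14,-31.7,0,2.1,0,14,-31.7,0,2.1,0,14,-31.7,0,2.1,0,14,-31.7,0,2.1,0,14,-31.7,0,2.1,0,14,-31.7,0,2.1,0,14,-31.7,0,2.1,0,14,-31.7,0,2.1,0,14,-31.7,0,2.1,0,14,-31.7,0,2.1,0,14,-31.7,0,2.1,0,14,-31.7,0,2.1,0,14,-31.7,0,2.1,0,14,-31.7,0,2.1,0,14,-31.7,0,2.1,0,2,0,-50,0,0,0,0,-50,0], "newtons": 20}}

```text
t: 2.2
eef_pos: [0.5145, 0.0519, 0.1316]
tool_rot: [0.003, -0.132, 0.991, 0.0]
contact_force: [0.7, 1.4, -0.8]
gripper_width: 0.999
grasp_force: 0.0
```

```bash
python3 - <<'E'
from h import *
c=snap('side','s1'); a=cv2.imread('pics/s1.png')[90:300,180:420]
cv2.imwrite('pics/s1c.png',cv2.resize(a,None,fx=2.8,fy=2.8,interpolation=cv2.INTER_CUBIC))
p=bot.get_obs()['eef_pos']; print(p,proj(c,p),proj(c,[p[0],p[1],.03]))
E
```

```text
[0.50797344 0.05170517 0.12308488] (np.float64(248.33725997039727), np.float64(183.4563650437008)) (np.float64(249.75918656015983), np.float64(226.1628310102313))
```

View pics/s1c.png

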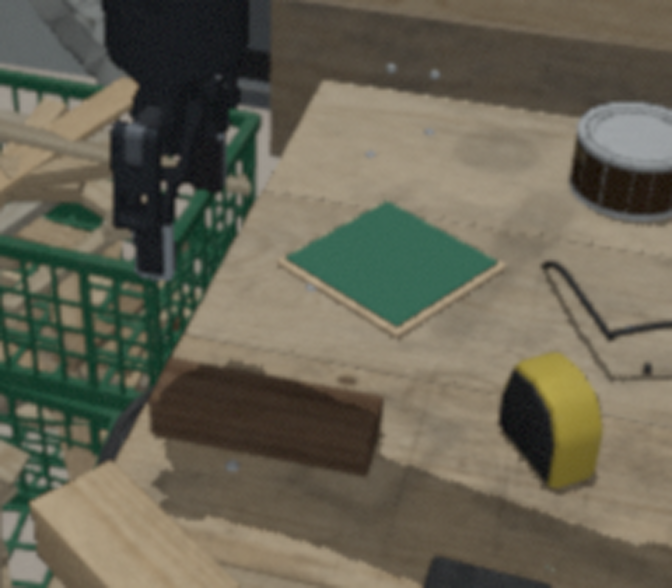

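The side view agrees with the top measurement to within a few mm: block top corners at about (235,234), (241,219) and (316,233). The fingers are above the far end, so I'll descend.

Request:
{"api": "carry_out", "payload": {"targets": [0,0,0.5,-25,0,0,0,0.5,-25,0,0,0,0,-25,0,0,0,0,-10,0,0,0,0,0,0,0,0,0,0,0,0,0,0,0,0]}}

```text
t: 2.95
eef_pos: [0.5134, 0.0542, 0.0477]
tool_rot: [0.001, -0.133, 0.991, 0.0]
contact_force: [0.8, -0.2, 0.9]
gripper_width: 1.001
grasp_force: 0.0
```

Request:
{"api": "carry_out", "payload": {"targets": [0,0,0,-20,0,0,0,0,-15,0,0,0,0,-8,0,0,0,0,0,0,0,0,0,0,0,0,0,0,0,0]}}

```text
t: 3.55
eef_pos: [0.513, 0.0541, 0.0042]
tool_rot: [0.001, -0.133, 0.991, 0.0]
contact_force: [0.5, -0.0, 0.1]
gripper_width: 1.005
grasp_force: 0.0
```

Request:
{"api": "carry_out", "payload": {"targets": [60,0,0,-3,0,100,0,0,0,0,160,0,0,0,0,255,0,0,0,0,255,0,0,0,0,255,0,0,0,0,255,0,0,0,0,255,0,0,0,0,255,0,0,0,0,255,0,0,0,0], "newtons": 20}}

```text
t: 4.55
eef_pos: [0.5125, 0.054, 0.0005]
tool_rot: [0.0, -0.133, 0.991, 0.0]
contact_force: [-0.5, -0.8, 5.3]
gripper_width: 0.523
grasp_force: 21.1
```

Request:
{"api": "carry_out", "payload": {"targets": [255,0,0,4,0,255,0,0,8,0,255,0,0,12,0,255,0,0,15,0,255,0,0,15,0,255,0,0,10,0,255,0,0,6,0,255,0,0,0,0,255,0,0,0,0,255,0,0,0,0]}}

```text
t: 5.55
eef_pos: [0.5119, 0.0539, 0.0698]
tool_rot: [-0.001, -0.133, 0.991, -0.0]
contact_force: [1.0, -0.0, -2.4]
gripper_width: 0.524
grasp_force: 20.9
```

```bash
python3 - <<'E'
from h import *
c=snap('side','s2'); t=snap('top','t2')
a=cv2.imread('pics/s2.png')[90:300,180:380]; b=cv2.imread('pics/t2.png')[120:330,190:390]
cv2.imwrite('pics/s2c.png',np.hstack([cv2.resize(i,(400,420),interpolation=cv2.INTER_CUBIC) for i in(a,b)]))
E
```

```text
(no output)
```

View pics/s2c.png

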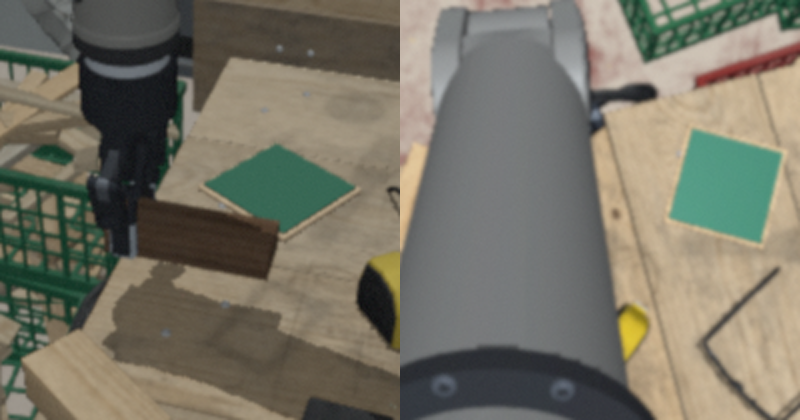

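The block is held level at the fingers; its free end is at about (272,222)–(265,278) in the left half of the crop. Next I'll carry it over so its free end is above the pad, aligned with the pad sides.

Request:
{"api": "carry_out", "payload": {"targets": [255,3,-9,0,-1,255,6,-15,0,-2,255,7,-18,0,-2.2,255,7,-18,0,-2.2,255,7,-18,0,-2.2,255,7,-18,0,-2.2,255,7,-18,0,-2.2,255,7,-18,0,-2.2,255,7,-18,0,-2.2,255,7,-18,0,-2.2,255,7,-18,0,-2.2,255,7,-18,0,-2.2,255,7,-18,0,-2.2,255,7,-17,0,-2,255,6,-6,0,-1,255,5,-4,0,-0.4,255,0,0,0,0,255,0,0,0,0,255,0,0,0,0,255,0,0,0,0]}}

```text
t: 7.65
eef_pos: [0.6162, -0.1942, 0.0704]
tool_rot: [-0.0, 0.133, 0.991, 0.0]
contact_force: [0.4, 0.2, -2.1]
gripper_width: 0.525
grasp_force: 20.9
```

```bash
python3 - <<'E'
from h import *
c=snap('side','s3'); t=snap('top','t3')
a=cv2.imread('pics/s3.png')[70:240,240:440]; b=cv2.imread('pics/t3.png')[120:290,270:470]
cv2.imwrite('pics/s3c.png',np.hstack([cv2.resize(i,(400,340),interpolation=cv2.INTER_CUBIC) for i in(a,b)]))
o=bot.get_obs();print(o['eef_pos'],o['contact_force'])
E
```

```text
[ 0.61627951 -0.19452226  0.07042777] [ 0.46617055  0.12577037 -2.63366195]
```

View pics/s3c.png

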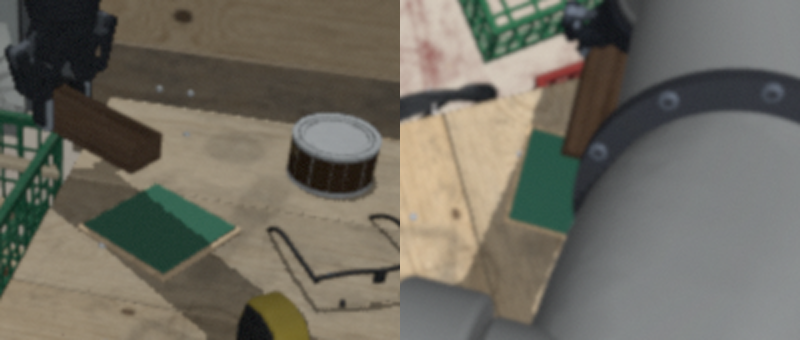

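The block is still level. Its free end is just above the pad's middle, with the left near top corner at about top pixel (352.5,197.5).

```bash
python3 - <<'E'
from h import *
t=imaging.read_camera('top'); s=imaging.read_camera('side')
print(onz(t,352.5,197.5,.10), onz(t,352.5,197.5,.07))
for z in(.07,.1):
  for w in(.0225,-.0225):
    p=[.5006+.264*w,-.1628+.9645*w,z]; q=proj(s,p); print(z,w,np.round(proj(t,p),1),np.round(q,1),'crop',np.round([(q[0]-240)*2,(q[1]-70)*2]))
for p in [(281,184),(320,164),(360,184),(322,206)]: print(onz(s,*p,.009))
E
```

```text
[ 0.50090124 -0.14255822  0.1       ] [ 0.50520488 -0.14838785  0.07      ]
0.07 0.0225 [349.2 196.9] [303.8 156.7] crop [128. 173.]
0.07 -0.0225 [369.1 202.4] [319.2 148.5] crop [158. 157.]
0.1 0.0225 [351.8 194.8] [304.4 143.6] crop [129. 147.]
0.1 -0.0225 [372.5 200.5] [320.1 135.6] crop [160. 131.]
[ 0.54005247 -0.11106907  0.009     ]
[ 0.50585885 -0.21863378  0.009     ]
[ 0.40254683 -0.19639221  0.009     ]
[ 0.43600562 -0.0908106   0.009     ]
```

Request:
{"api": "carry_out", "payload": {"targets": [255,-4,0.5,-10,0,255,-4,0.5,-10,0,255,-3,0,-10,0,255,0,0,-10,0,255,0,0,-8,0,255,0,0,-6,0,255,0,0,-3,0,255,0,0,-2,0,255,0,0,0,0,255,0,0,0,0]}}

```text
t: 8.85
eef_pos: [0.6057, -0.1941, 0.0117]
tool_rot: [0.0, 0.133, 0.991, -0.0]
contact_force: [0.4, -1.1, -2.7]
gripper_width: 0.526
grasp_force: 20.9
```

```bash
python3 - <<'E'
from h import *
c=snap('side','s4'); t=snap('top','t4')
a=cv2.imread('pics/s4.png')[120:220,260:380]; b=cv2.imread('pics/t4.png')[150:250,310:390]
cv2.imwrite('pics/s4c.png',np.hstack([cv2.resize(i,None,fx=4,fy=4,interpolation=cv2.INTER_CUBIC) for i in(a,b)]))
o=bot.get_obs();print(o['eef_pos'],o['contact_force'])
E
```

```text
[ 0.60566123 -0.19408276  0.01173975] [-0.26344791 -0.56330758 -2.81187139]
```

View pics/s4c.png

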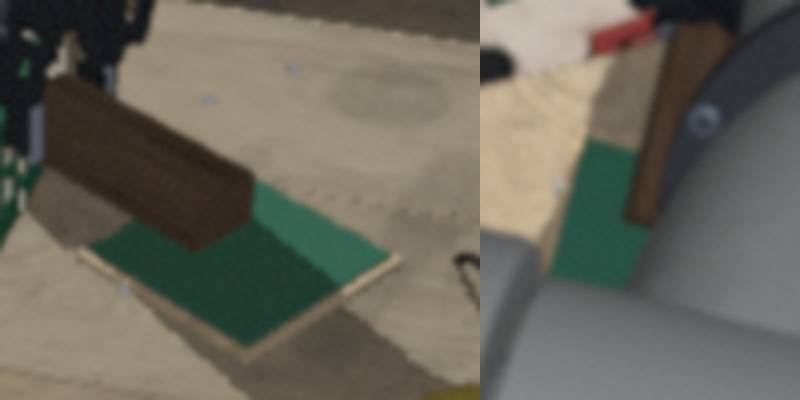

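The free end hovers just above the pad. In the left half of the crop its lower edge runs from (195,250) to (250,217), and the pad corners are at (88,247), (245,348), (390,260) and about (234,170).

```bash
python3 - <<'E'
from h import *
# pad coords: a = outward (far, u), b = left ; corners far-left, far-right, near-right, near-left
H=cv2.getPerspectiveTransform(np.float32([(88,247),(234,170),(390,260),(245,348)]),np.float32([(56,56),(56,-56),(-56,-56),(-56,56)]))
print(cv2.perspectiveTransform(np.float32([[(195,253)],[(250,220)]]),H).round(1))
E
```

```text
[[[ 15.5  17.3]]

 [[ 17.1 -27. ]]]
```

```bash
python3 - <<'E'
from h import *
t=imaging.read_camera('top'); s=imaging.read_camera('side')
u=np.array([.9659,-.2588]); l=np.array([.2588,.9659])
def ab(p,m): d=np.array(p[:2])-m; return (1e3*d@u).round(1),(1e3*d@l).round(1)
print(ab(onz(t,346.75,204.5,.041),[.4787,-.1611]))
m=np.array([.4711,-.1542])
for x,y,z in((195,250,.011),(250,217,.011),(250,170,.041)): print(ab(onz(s,260+x/4,120+y/4,z),m), onz(s,260+x/4,120+y/4,z))
print(onz(t,346.75,204.5,.041))
g=np.array([.6057,-.1941]); print(g-.120*u)
E
```

```text
(np.float64(8.9), np.float64(23.4))
(np.float64(18.4), np.float64(16.4)) [ 0.49309832 -0.14309815  0.011     ]
(np.float64(18.8), np.float64(-26.1)) [ 0.48252909 -0.18429211  0.011     ]
(np.float64(19.6), np.float64(-23.9)) [ 0.48383512 -0.18238716  0.041     ]
[ 0.49334467 -0.14077335  0.041     ]
[ 0.489792 -0.163044]
```

```bash
python3 - <<'E'
from h import *
u=np.array([.9659,-.2588]); l=np.array([.2588,.9659])
for n in('top','side'):
    c=imaging.read_camera(n); h=cv2.cvtColor(cv2.imread(f'pics/{n}0.png'),cv2.COLOR_BGR2HSV)
    m=cv2.inRange(h,(70,90,50),(95,255,255)); k,L,S,C=cv2.connectedComponentsWithStats(m)
    i=[j for j in range(1,k) if abs(C[j][0]-(353 if n=='top' else 320))<15 and abs(C[j][1]-(212 if n=='top' else 185))<15 and S[j][4]>300][0]
    q=cv2.findContours((L==i).astype('uint8'),0,2)[0][0]; a=cv2.approxPolyDP(cv2.convexHull(q),5,True)[:,0]
    W=np.array([onz(c,*p,.009) for p in a.astype(float)]); ys,xs=np.nonzero(L==i)
    X=np.array([onz(c,x,y,.009) for x,y in zip(xs,ys)])
    print(n,a.tolist(),W.mean(0).round(4),'area-centroid',C[i].round(1),onz(c,*C[i],.009).round(4),len(xs))
E
```

```text
top [[337, 186], [379, 197], [369, 239], [326, 228]] [ 0.4789 -0.1602  0.009 ] area-centroid [352.6 212.5] [ 0.4785 -0.1598  0.009 ] 2006
side [[284, 181], [319, 163], [355, 184], [321, 205]] [ 0.475 -0.157  0.009] area-centroid [319.5 183.3] [ 0.4742 -0.1547  0.009 ] 1594
```

Request:
{"api": "carry_out", "payload": {"targets": [255,2,1,0,0,255,0,0,-1.5,0,255,0,0,-1,0,255,0,0,0,0,255,0,0,0,0], "newtons": 20}}

```text
t: 9.65
eef_pos: [0.6079, -0.193, 0.0092]
tool_rot: [0.0, 0.133, 0.991, 0.0]
contact_force: [1.8, 0.1, 1.5]
gripper_width: 0.523
grasp_force: 20.3
```

```bash
python3 - <<'E'
import numpy as np
f=np.radians(7.6+np.arange(0,91,6)); d=np.diff(121*np.c_[np.cos(f)*.9646,-np.cos(f)*.2639,np.sin(f)],axis=0)/2
print(d.round(1).tolist()); print(np.cumsum(2*d,0).round(1)[[7,8,9,14]])
E
```

```text
[[-1.1, 0.3, 6.2], [-1.7, 0.5, 6.1], [-2.3, 0.6, 5.8], [-2.9, 0.8, 5.6], [-3.5, 0.9, 5.2], [-4.0, 1.1, 4.8], [-4.4, 1.2, 4.4], [-4.9, 1.3, 3.8], [-5.2, 1.4, 3.3], [-5.5, 1.5, 2.7], [-5.8, 1.6, 2.1], [-5.9, 1.6, 1.5], [-6.1, 1.7, 0.8], [-6.1, 1.7, 0.2], [-6.1, 1.7, -0.5]]
[[ -49.8   13.6   83.8]
 [ -60.2   16.5   90.4]
 [ -71.2   19.5   95.9]
 [-131.1   35.9  103.9]]
```

Contact is made with the block lying level. Next I'll lighten the grip.

Request:
{"api": "carry_out", "payload": {"targets": [255,0,0,0,0,255,0,0,0,0,255,0,0,0,0], "newtons": 4}}

```text
t: 9.95
eef_pos: [0.6079, -0.193, 0.0091]
tool_rot: [0.0, 0.133, 0.991, 0.0]
contact_force: [2.4, -0.5, 0.8]
gripper_width: 0.527
grasp_force: 20.2
```

Newtons seem to bottom out at 20, so I'll ease the grip through the closure count instead.

Request:
{"api": "carry_out", "payload": {"targets": [135,0,0,0,0,135,0,0,0,0,135,0,0,0,0], "newtons": 20}}

```text
t: 10.25
eef_pos: [0.6079, -0.193, 0.0091]
tool_rot: [0.0, 0.133, 0.991, -0.0]
contact_force: [3.0, -0.0, 1.6]
gripper_width: 0.523
grasp_force: 20.2
```

Request:
{"api": "carry_out", "payload": {"targets": [126,0,0,0,0,126,0,0,0,0,126,0,0,0,0]}}

```text
t: 10.55
eef_pos: [0.6075, -0.1931, 0.0089]
tool_rot: [0.0, 0.133, 0.991, -0.0]
contact_force: [2.9, -0.1, 1.5]
gripper_width: 0.52
grasp_force: 20.3
```

Request:
{"api": "carry_out", "payload": {"targets": [123,0,0,0,0,123,0,0,0,0,123,0,0,0,0]}}

```text
t: 10.85
eef_pos: [0.6075, -0.193, 0.0089]
tool_rot: [0.0, 0.133, 0.991, -0.0]
contact_force: [3.3, -0.3, 2.5]
gripper_width: 0.525
grasp_force: 20.3
```

Request:
{"api": "carry_out", "payload": {"targets": [121,0,0,0,0,121,0,0,0,0]}}

```text
t: 11.05
eef_pos: [0.6069, -0.1932, 0.0086]
tool_rot: [-0.0, 0.133, 0.991, -0.0]
contact_force: [2.8, -0.4, 1.1]
gripper_width: 0.528
grasp_force: 9.1
```

Request:
{"api": "carry_out", "payload": {"targets": [120,0,0,0,0,120,0,0,0,0]}}

```text
t: 11.25
eef_pos: [0.6061, -0.1929, 0.0082]
tool_rot: [-0.001, 0.133, 0.991, 0.0]
contact_force: [-1.0, 0.0, 1.5]
gripper_width: 0.528
grasp_force: 0.1
```

Request:
{"api": "carry_out", "payload": {"targets": [120.6,0,0,0,0,120.6,0,0,0,0]}}

```text
t: 11.45
eef_pos: [0.6064, -0.1929, 0.0084]
tool_rot: [-0.001, 0.133, 0.991, 0.0]
contact_force: [-1.7, 0.5, -0.5]
gripper_width: 0.526
grasp_force: 2.2
```

Request:
{"api": "carry_out", "payload": {"targets": [120.8,0,0,0,0,120.8,-1.1,0.3,6.2,0,120.8,-1.1,0.3,6.2,0,120.8,-1.7,0.5,6.1,0,120.8,-1.7,0.5,6.1,0,120.8,0,0,0,0,120.8,0,0,0,0]}}

```text
t: 12.15
eef_pos: [0.6024, -0.1915, 0.034]
tool_rot: [0.001, 0.133, 0.991, -0.0]
contact_force: [0.9, -0.9, -1.8]
gripper_width: 0.528
grasp_force: 1.7
```

```bash
python3 - <<'E'
from h import *
c=snap('side','s5'); a=cv2.imread('pics/s5.png')[90:220,240:380]
cv2.imwrite('pics/s5c.png',cv2.resize(a,None,fx=4,fy=4,interpolation=cv2.INTER_CUBIC))
o=bot.get_obs();print(o['eef_pos'],o['contact_force'],o['grasp_force'])
E
```

```text
[ 0.60239426 -0.19145674  0.0337658 ] [ 1.05848415 -0.47161538 -0.90129032] 1.683455016463995
```

View pics/s5c.png

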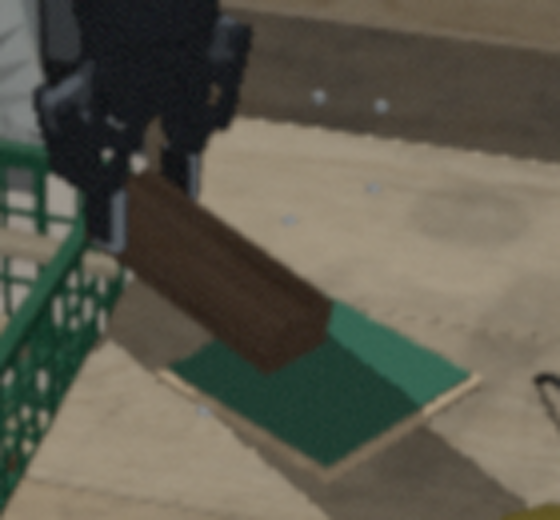

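The block now leans about 12°. It has turned between the fingers and its lower edge is still on the pad, around (268,372)–(325,345) in the crop. I'll continue the arc with a slightly firmer pinch.

Request:
{"api": "carry_out", "payload": {"targets": [121,0,0,0,0,121,-2.3,0.6,5.8,0,121,-2.3,0.6,5.8,0,121,-2.9,0.8,5.6,0,121,-2.9,0.8,5.6,0,121,0,0,0,0]}}

```text
t: 12.8
eef_pos: [0.5911, -0.1886, 0.0572]
tool_rot: [0.0, 0.133, 0.991, 0.0]
contact_force: [0.1, -0.7, -1.0]
gripper_width: 0.524
grasp_force: 3.3
```

Request:
{"api": "carry_out", "payload": {"targets": [121,-3.5,0.9,5.2,0,121,-3.5,0.9,5.2,0,121,-4.0,1.1,4.8,0,121,-4.0,1.1,4.8,0,121,-4.4,1.2,4.4,0,121,-4.4,1.2,4.4,0,121,-4.9,1.3,3.8,0,121,-4.9,1.3,3.8,0,121,-5.2,1.4,3.3,0,121,-5.2,1.4,3.3,0,121,0,0,0,0,121,0,0,0,0]}}

```text
t: 14.0
eef_pos: [0.5474, -0.1767, 0.0994]
tool_rot: [0.0, 0.133, 0.991, 0.0]
contact_force: [2.6, 0.5, 1.1]
gripper_width: 0.527
grasp_force: 3.6
```

```bash
python3 - <<'E'
from h import *
c=snap('side','s6'); t=snap('top','t6'); a=cv2.imread('pics/s6.png')[60:220,240:380]; b=cv2.imread('pics/t6.png')[140:300,290:430]
cv2.imwrite('pics/s6c.png',np.hstack([cv2.resize(i,None,fx=2.8,fy=2.8,interpolation=cv2.INTER_CUBIC) for i in(a,b)]))
o=bot.get_obs();print(o['eef_pos'],o['contact_force'],o['grasp_force'])
E
```

```text
[ 0.54755797 -0.17675407  0.09921415] [1.63851675 0.72138722 1.45379915] 3.662957176566124
```

View pics/s6c.png

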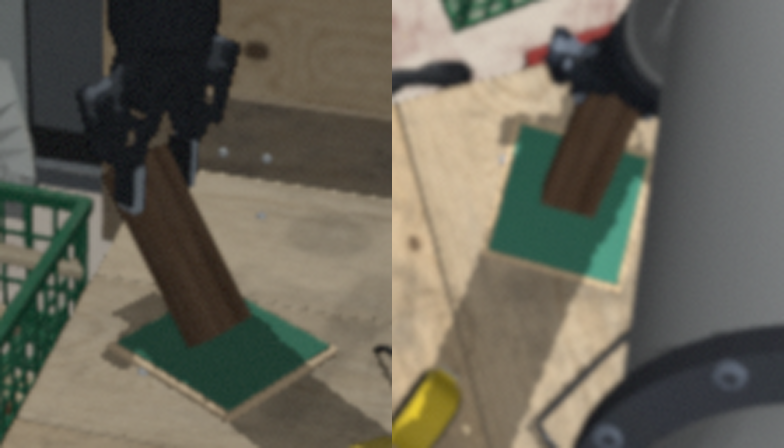

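The block leans about 54° with its end on the pad. In the top crop the upper edge of that end runs from (543,198) to (595,217); in the side crop it runs from (190,346) to (248,318).

```bash
python3 - <<'E'
from h import *
t=imaging.read_camera('top'); s=imaging.read_camera('side')
u=np.array([.9646,-.2639]);l=np.array([.2639,.9646])
for c,P,m in((t,[(343.9,210.7),(362.5,217.5)],[.4787,-.1602]),(s,[(240+190/2.8,60+346/2.8),(240+248/2.8,60+318/2.8)],[.4748,-.156])):
    W=np.array([onz(c,*p,.0266) for p in P]); e=W.mean(0)[:2]+.0093*u; d=e-m
    print(W.round(4).tolist(),e.round(4),'off u,l mm',(1e3*d@u).round(1),(1e3*d@l).round(1))
E
```

```text
[[0.4808, -0.1366, 0.0266], [0.4654, -0.1789, 0.0266]] [ 0.4821 -0.1602] off u,l mm 3.3 0.9
[[0.4834, -0.1195, 0.0266], [0.4638, -0.1724, 0.0266]] [ 0.4826 -0.1484] off u,l mm 5.5 9.4
```

Request:
{"api": "carry_out", "payload": {"targets": [121,-5.5,1.5,2.7,0,121,-5.5,1.5,2.7,0,121,-5.8,1.6,2.1,0,121,-5.8,1.6,2.1,0,121,-5.9,1.6,1.5,0,121,-5.9,1.6,1.5,0,121,-6.1,1.7,0.8,0,121,-6.1,1.7,0.8,0,121,-5,1.4,0.2,0,121,-4,1.1,0.2,0,121,0,0,0,0,121,0,0,0,0]}}

```text
t: 15.4
eef_pos: [0.4915, -0.1614, 0.1137]
tool_rot: [-0.0, 0.133, 0.991, 0.0]
contact_force: [0.2, -0.1, 2.5]
gripper_width: 0.53
grasp_force: 4.3
```

Request:
{"api": "carry_out", "payload": {"targets": [121,-4,1.1,0,0,121,-4,1.1,-0.3,0,121,-3.5,1,-0.3,0,121,-2,0.6,-0.2,0,121,0,0,0,0,121,0,0,0,0]}}

```text
t: 16.0
eef_pos: [0.4779, -0.1576, 0.113]
tool_rot: [-0.0, 0.133, 0.991, 0.0]
contact_force: [-0.4, 0.7, 1.8]
gripper_width: 0.53
grasp_force: 4.5
```

```bash
python3 - <<'E'
from h import *
c=snap('side','s7'); t=snap('top','t7'); a=cv2.imread('pics/s7.png')[60:220,240:380]; b=cv2.imread('pics/t7.png')[140:300,290:430]
cv2.imwrite('pics/s7c.png',np.hstack([cv2.resize(i,None,fx=2.8,fy=2.8,interpolation=cv2.INTER_CUBIC) for i in(a,b)]))
o=bot.get_obs();print(o['eef_pos'],o['contact_force'],o['grasp_force'])
for z in(.009,.08,.12):
  q=proj(c,[.477,-.158,z]); r=proj(t,[.477,-.158,z]); print(z,np.round([(q[0]-240)*2.8,(q[1]-60)*2.8]),np.round([(r[0]-290)*2.8+392,(r[1]-140)*2.8]))
E
```

```text
[ 0.47807871 -0.15766486  0.11295665] [-0.66371601 -0.06771232  1.10818196] 4.473643004894257
0.009 [221. 342.] [565. 205.]
0.08 [228. 260.] [583. 196.]
0.12 [232. 210.] [594. 190.]
```

View pics/s7c.png

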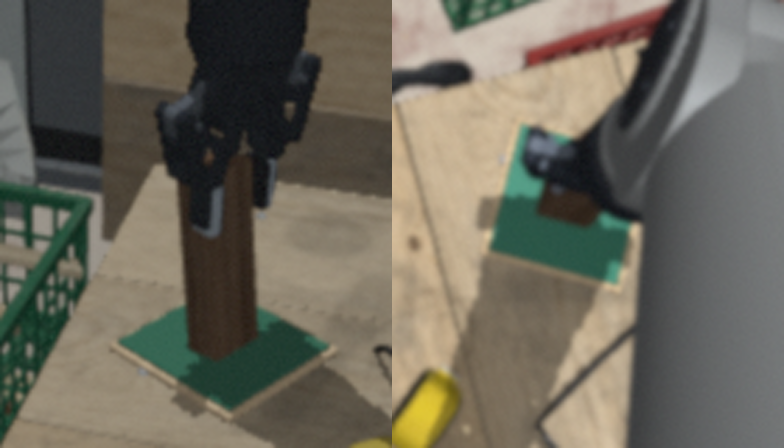

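The block stands nearly upright with its base in the middle of the pad: base corners in the side crop at (188,345), (212,360) and (257,340), pad centre near (222,342). Its edges still lean about 7° to the far side, so the fingers hold it off its centre line. I'll swing further while tracking the edge slope by code.

```bash
cat > lean.py <<'E'
from h import *
def lean(fr,c):
    h=cv2.cvtColor(fr,cv2.COLOR_RGB2HSV).astype(int); R=fr.astype(int)
    m=(R[...,0]-R[...,2]>14)&(R[...,0]<125)&(R[...,1]<R[...,0]-8)&(h[...,1]>70)
    rows=np.arange(148,176); Lx,Rx=[],[]
    for r in rows:
        x=np.nonzero(m[r,296:342])[0]+296; Lx.append(x.min() if len(x) else np.nan); Rx.append(x.max() if len(x) else np.nan)
    Lx,Rx=np.array(Lx),np.array(Rx)
    a=np.array(proj(c,[.477,-.158,.02])); b=np.array(proj(c,[.477,-.158,.08])); v=(b-a)[0]/(b-a)[1]
    ux=np.array(proj(c,np.array([.477,-.158,.02])+.06*np.array([.9646,-.2639,0])))-a
    out=[]
    for X in(Lx,Rx):
        k=np.polyfit(rows,X,1)[0]; f=lambda th:(lambda d:d[0]/d[1])(np.array(proj(c,np.array([.477,-.158,.02])+.06*np.array([.9646*np.sin(th),-.2639*np.sin(th),np.cos(th)])))-a)
        th=np.radians(np.arange(-20,21,.5)); s=np.array([f(t) for t in th]); out.append(np.degrees(th[np.argmin(abs(s-k))]))
    print('lean deg (toward far) from left,right edge:',out); print(Lx.tolist(),Rx.tolist())
if __name__=='__main__':
    c=imaging.read_camera('side'); lean(c['frame'],c)
E
python3 lean.py
```

```text
lean deg (toward far) from left,right edge: [np.float64(14.0), np.float64(6.000000000000001)]
[305, 305, 305, 305, 305, 306, 306, 306, 306, 306, 306, 306, 306, 306, 306, 306, 306, 306, 306, 307, 308, 308, 308, 308, 308, 308, 308, 309] [329, 329, 330, 329, 330, 330, 330, 330, 330, 330, 330, 330, 330, 330, 330, 330, 330, 330, 330, 330, 330, 330, 330, 330, 330, 330, 329, 330]
```

Request:
{"api": "carry_out", "payload": {"targets": [121,-3,0.8,-0.3,0,121,-3,0.8,-0.4,0,121,-3,0.8,-0.5,0,121,-1,0.3,-0.2,0,121,0,0,0,0,121,0,0,0,0]}}

```text
t: 16.75
eef_pos: [0.468, -0.1549, 0.1116]
tool_rot: [-0.0, 0.133, 0.991, 0.0]
contact_force: [-1.9, 0.2, 2.3]
gripper_width: 0.527
grasp_force: 4.6
```

```bash
python3 lean.py; python3 -c "
from h import *
o=bot.get_obs();print(o['eef_pos'],o['contact_force'],o['grasp_force'])"
```

```text
lean deg (toward far) from left,right edge: [np.float64(8.5), np.float64(-1.0)]
[308, 308, 308, 308, 307, 308, 308, 308, 308, 308, 308, 308, 308, 308, 308, 308, 307, 307, 308, 308, 309, 309, 309, 309, 310, 309, 309, 309] [332, 332, 332, 332, 332, 332, 332, 332, 332, 331, 331, 331, 331, 331, 331, 331, 331, 331, 331, 331, 331, 329, 330, 330, 330, 330, 330, 330]
[ 0.46803746 -0.15495759  0.11160176] [-1.58519224  0.65829822  1.83915634] 4.606365412473679
```

Request:
{"api": "carry_out", "payload": {"targets": [121,-2,0.5,-0.5,0,121,-1.5,0.4,-0.5,0,121,0,0,0,0,121,0,0,0,0]}}

```text
t: 17.2
eef_pos: [0.4648, -0.1541, 0.1108]
tool_rot: [0.0, 0.133, 0.991, 0.0]
contact_force: [-1.5, 0.9, 3.7]
gripper_width: 0.525
grasp_force: 5.0
```

```bash
python3 lean.py; python3 -c "
from h import *
o=bot.get_obs();print(o['eef_pos'],o['contact_force'],o['grasp_force'])"
```

```text
lean deg (toward far) from left,right edge: [np.float64(7.0), np.float64(0.0)]
[308, 308, 309, 309, 308, 308, 308, 309, 308, 308, 309, 309, 308, 308, 309, 308, 308, 308, 308, 309, 309, 309, 309, 309, 309, 309, 309, 309] [333, 332, 332, 332, 332, 332, 332, 332, 332, 332, 332, 332, 332, 332, 332, 332, 332, 332, 332, 332, 331, 331, 331, 331, 330, 330, 330, 330]
[ 0.46484308 -0.15407053  0.11079013] [-0.05383341  0.3593685   5.59619074] 4.98940072953701
```

The press force is rising and the edge slope has settled, so the end is essentially flat on the pad. I'll release gently.

Request:
{"api": "carry_out", "payload": {"targets": [120.5,0,0,0.2,0,120,0,0,0,0,119,0,0,0,0,117,0,0,0,0,114,0,0,0,0,110,0,0,0,0,100,0,0,0,0,85,0,0,0,0,60,0,0,0,0,30,0,0,0,0,0,0,0,0,0,0,0,0,0,0,0,0,0,0,0]}}

```text
t: 18.55
eef_pos: [0.4648, -0.1541, 0.1109]
tool_rot: [0.0, 0.133, 0.991, 0.0]
contact_force: [-0.1, -1.3, 1.2]
gripper_width: 0.999
grasp_force: 0.0
```

```bash
python3 lean.py; python3 -c "
from h import *
o=bot.get_obs();print(o['eef_pos'],o['contact_force'],o['grasp_force'],o['gripper_width'])"
```

```text
lean deg (toward far) from left,right edge: [np.float64(4.5), np.float64(-3.0000000000000004)]
[310, 310, 310, 310, 310, 309, 309, 309, 310, 309, 309, 309, 309, 309, 309, 309, 309, 309, 309, 310, 310, 310, 310, 310, 309, 310, 309, 309] [334, 334, 334, 334, 334, 333, 333, 333, 333, 333, 332, 333, 333, 333, 332, 333, 333, 332, 333, 332, 331, 332, 330, 331, 331, 331, 331, 330]
[ 0.46475839 -0.15408269  0.11084339] [ 0.70116353 -0.11238626  0.7934951 ] 0.0 1.004422366472115
```

Request:
{"api": "carry_out", "payload": {"targets": [0,0,0,4,0,0,0,0,10,0,0,0,0,15,0,0,0,0,20,0,0,0,0,25,0,0,0,0,25,0,0,0,0,25,0,0,0,0,20,0,0,0,0,10,0,0,0,0,0,0,0,0,0,0,0,0,0,0,0,0,0,0,0,0,0,0,0,0,0,0,0,0,0,0,0,0,0,0,0,0,0,0,0,0,0,0,0,0,0,0,0,0,0,0,0,0,0,0,0,0]}}

```text
t: 20.6
eef_pos: [0.4648, -0.1541, 0.2649]
tool_rot: [0.0, 0.133, 0.991, 0.0]
contact_force: [-0.9, 0.2, -0.2]
gripper_width: 0.998
grasp_force: 0.0
```

Request:
{"api": "carry_out", "payload": {"targets": [0,0,0,0,0,0,0,0,0,0,0,0,0,0,0,0,0,0,0,0,0,0,0,0,0,0,0,0,0,0,0,0,0,0,0,0,0,0,0,0,0,0,0,0,0,0,0,0,0,0,0,0,0,0,0,0,0,0,0,0,0,0,0,0,0,0,0,0,0,0,0,0,0,0,0,0,0,0,0,0,0,0,0,0,0,0,0,0,0,0,0,0,0,0,0,0,0,0,0,0]}}

```text
t: 22.6
eef_pos: [0.4648, -0.1541, 0.2649]
tool_rot: [0.0, 0.133, 0.991, 0.0]
contact_force: [0.5, 0.0, 0.2]
gripper_width: 1.0
grasp_force: 0.0
```

```bash
python3 lean.py; python3 - <<'E'
from h import *
o=bot.get_obs();print(o['t'],o['eef_pos'],o['contact_force'])
c=imaging.read_camera('side'); R=c['frame'].astype(int)
# brown extent & base relative to green corners
m=(R[...,0]-R[...,2]>14)&(R[...,0]<125)&(R[...,1]<R[...,0]-8)
w=[(r,int(np.nonzero(m[r,296:345])[0].min())+296,int(np.nonzero(m[r,296:345])[0].max())+296) for r in range(95,196,4) if m[r,296:345].any()]
print(w)
for z in(.009,.149):
  for a,b in((15,22.5),(15,-22.5),(-15,-22.5),(-15,22.5)):
    p=np.array([.477,-.158])+1e-3*(a*np.array([.9646,-.2639])+b*np.array([.2639,.9646])); print(z,np.round(proj(c,[*p,z]),1))
E
```

```text
lean deg (toward far) from left,right edge: [np.float64(4.5), np.float64(-3.5)]
[310, 310, 310, 310, 309, 309, 310, 309, 309, 309, 309, 309, 309, 309, 309, 309, 309, 309, 309, 310, 310, 311, 310, 309, 309, 310, 309, 309] [334, 334, 334, 334, 333, 333, 333, 333, 333, 333, 333, 333, 333, 333, 333, 333, 332, 332, 332, 332, 332, 332, 331, 330, 330, 331, 331, 330]
22.65 [ 0.46477462 -0.1540792   0.26485161] [ 0.18699149 -0.4664502  -0.34031189]
[(95, 322, 344), (99, 301, 301), (103, 333, 336), (107, 302, 342), (111, 299, 302), (115, 298, 344), (119, 300, 344), (123, 311, 341), (127, 310, 337), (131, 310, 337), (135, 310, 336), (139, 310, 336), (143, 309, 335), (147, 309, 335), (151, 309, 334), (155, 309, 334), (159, 308, 334), (163, 308, 333), (167, 310, 333), (171, 310, 331), (175, 309, 330), (179, 309, 330), (183, 309, 326), (187, 315, 319), (195, 297, 344)]
0.009 [306.2 183.3]
0.009 [321.  174.7]
0.009 [331.8 180.9]
0.009 [317.  189.8]
0.149 [309.7 122.6]
0.149 [325.8 114.8]
0.149 [337.7 120.4]
0.149 [321.6 128.5]
```

The outline matches an upright block at the pad's middle to within about 2 pixels, and it is steady, so I'm handing in.

```bash
python3 -c "
from station import bot
print(bot.hand_in())"
```

```text
the job is handed in; nothing more can be done
None
```

The dark block stands upright within a few mm of the green pad's middle. I set its end down on the pad, pivoted it up in a light pinch, let go of it and handed the job in at about 23 s; the arm never went near the pale block.

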